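# Lock the die collar on the clay extruder and hold it home

### The arm

A 6-joint arm with a two-finger parallel gripper is mounted at the origin on the work surface. World frame = base frame: x ahead of the robot, y to its left, z up, the work surface at z = 0. Lengths are in m, angles in degrees, forces in N, time in s.
With the tool pointing down it reaches from about 0.4 to 0.825 m from the base axis. Payload 7 kg.
Tool frame: the origin (TCP) lies midway between the tips of the shut fingers; the grasp point (between the pads) lies r.grip_depth behind it (r.grip_depth is the distance from the TCP to the grasp point, in m); z points along the fingers, y is the line along which they close (so a half turn about z gives the same grasp; the last joint's range is limited). The gripper opens to 88 mm and grips with 3 to 60 N. Pads are 19 mm wide; open, the fingers measure 130 mm over their backs; the gripper's body (78 mm by 193 mm) begins 47 mm behind the grasp point.
Start: joints at [-59.754, 20.546, 0.682, 0, -70.136, -16.507], TCP at [0.16, -0.656, 0.227] pointing down, gripper open.
Joint ranges: [-176.03, 176.03], [-82.01, 121.73], [-58.28, 71.71], [-173.87, 95.51], [-174.79, -0.11], [-173.66, 173.66]. Speed limits (degrees/s): [136.94, 136.94, 172.46, 180, 180, 180].

### API

Orientations are given as [roll, pitch, yaw] about the fixed x, y, z axes, in that order (R = Rz(yaw) Ry(pitch) Rx(roll)).
In Python, from plant import r gives the robot as it stands.
- The arm moves only by the tool tcp_steps, called after "Emit:" by a JSON object that holds its "op" and its "data". Schema: {"type":"object","properties":{"ticks":{"type":"array","items":{"type":"object","properties":{"trans":{"type":"array","items":{"type":"number"},"minItems":3,"maxItems":3},"r":{"type":"array","items":{"type":"number"},"minItems":3,"maxItems":3}},"additionalProperties":false},"minItems":1,"maxItems":12},"finger_gap":{"type":"number"},"grip_n":{"type":"number"},"only":{"type":"string"},"quiet":{"type":"boolean"},"lines":{"type":"string"}},"required":["ticks"],"additionalProperties":false}. ticks is a list of rows, 1 to 12 of them, each an object with the fields trans (a list: dx, dy, dz in units of 5 mm), r (a list: a rotation vector rx, ry, rz in degrees); a field left out counts as zero; each row is the pose to reach, as a shift and turn from the pose commanded when the call began, along the tool's axes at that moment; what a row does not reach only later rows make up. A row lasts 1/12 s, in which the tool goes at most 0.0417 m and 7.16 degrees, less where a joint would pass 70% of its speed; a pose out of reach is approached as far as the arm can. finger_gap is the finger opening in m, set as the call begins (left out keeps the last). The fingers move at their own pace and stop on an object; grip_n is the grip in N (left out, the last holds). Time passes only in rows, so rows that do not move let the fingers close. The tool returns the time, the measured TCP pose, the force, the opening and the grip force at its end. only (a regular expression) keeps the lines of the reply that match it, lines (a string "A,B") keeps lines A to B, and quiet returns only ok. Input that does not fit is refused with a message, and nothing moves.
- r.get_state(): the state, without advancing time (a new reading comes with each control period).
- r.capture(name): name is "side" or "top"; returns a dict with "frame" (480x640x3 uint8, red, green, blue), "z_map" (480x640 float32, m along the optical axis (not along the pixel's ray), 0 where there is no reading), "fx", "fy", "cx", "cy" (pixels), "cam_to_world" (4x4, takes a point from camera to world coordinates). Camera axes: x right, y down, z forward; pixel columns grow to the right and rows downward; lengths in m; the calibration is good to about 2 mm. A picture is of the moment at which its call begins.
- r.close_job(): hands the job in; it is judged then, once.
The state is a dict: "time_s": time; "joints": joint angles; "qd": joint speeds; "joint_torque": joint torques, N m; "tcp_pos": TCP position; "eef_rot": TCP orientation; "contact_force": force on the tool from outside, world axes, zero at the start; "moment": the same for the moment, N m; "gripper_width": finger opening in m; "gripper_force": force on a finger pad.
Only numpy, scipy, OpenCV 4.12 (cv2) and the standard library are available. Lean on these libraries where they do the work, as an engineer would, in place of code of your own. Each camera call takes 0.05 s, during which the arm holds its last target. There are 200 camera calls.

### The job

Take the knurled die collar that stands raised on one of the two clay extruders, turn it until its hidden keyway drops over the pin (less than a quarter turn clockwise, seen from above), and push it fully home against its spring, flat on the barrel's shoulder. Finish while your fingers are still holding the collar pushed home; do not let go. Leave the other things on the bench where they are.

Things in the scene. Friction and masses are not known exactly. Their poses are not given: they have to be found in the camera images.
- extruder: The clay extruder to work on, bolted down, mouth up. Origin: centre of the underside of its 130 x 130 x 12 mm grey foot plate, on the barrel's axis, z up. Aluminium barrel 68 mm in diameter, 74 mm rim. A gear box and a small lever with a wooden knob, under 75 mm high, reach 110 mm from the axis towards its +x.
- shoulder (a point): Centre of the flat top of the extruder's barrel, 92 mm above its origin. A steel neck 38 mm in diameter rises 38 mm from it. One 6 mm pin sticks out of the neck's side, its axis 17.5 mm above the shoulder, hidden inside the collar; its direction is unknown.
- washer: Dark spring washer, 64 mm outside, around the neck under the collar; origin: centre of its top, 10 mm above the shoulder at the start. It carries the collar and sinks flush into the shoulder when the collar is pushed down: 4 N to start it, about 10 N fully down (600 N/m), the collar's own weight included. It lifts the collar again if that is let go.
- collar: Loose knurled aluminium collar on the neck: 61 mm over the knurling, 41 mm bore, 40 mm high, open top, about 0.18 kg. Origin: centre of its underside, z up; 102 mm above the extruder's origin at the start, 92 mm (on the shoulder) when home. Off the keyway the pin stops it after 1.5 mm (up to 2.5 mm if tilted); with the keyway over the pin it goes down the full 10 mm.
- collar_top (a point): Centre of the collar's top rim, 40 mm above its underside. The keyway inside the skirt, 12 mm wide for the 6 mm pin, is out of sight and cannot be told from the collar's yaw. It comes over the pin after 25 to 72 degrees (0.43 to 1.25 rad) of clockwise turn, seen from above, from the start, and goes in within about 0.13 rad either side.
- capped: The second extruder, same stand and barrel, closed with a smooth tapered cap with a narrow stem (fixed, top 152 mm above its foot). Not to be worked on. Origin: centre of the underside of its foot plate.
- mug: Bystander: blue ceramic mug, 80 mm wide, 90 mm high; origin under its centre.
- bowl: Bystander: terracotta bowl, 110 mm wide, 50 mm high; origin under its centre.
- jar: Bystander: amber glass jar with a white cap, 70 mm wide, 100 mm high; origin under its centre.
- brush: Bystander: brush lying on the bench; origin under its middle, along its x.
- spatula: Bystander: spatula lying on the bench; origin under its middle, along its x.
- rib: Bystander: flat wooden throwing rib, 100 x 55 x 8 mm; origin under its centre.
- beaker: Bystander: white ceramic cup, 72 mm wide, 85 mm high; origin under its centre.
Not all that is in view belongs to the job. What is shaped like the collar but green is not meant. What is shaped like the extruder but purple is not meant.

How it is judged:
By the outcome, as a careful person would: the job done as asked, in the order asked, and still so for the second after the job is handed in, while the arm keeps its last pose, push and grip.
It also fails if it takes over 42 s, if anything falls off the work surface, if the arm or the gripper's body presses on something with over 40 N, if the wrist force passes 120 N, or if a joint passes its speed limit or range.

## Working session

There is one attempt and no reset: what is moved stays moved. The work goes in short steps, Python scripts to look and compute and a tool call to move; the robot and the scene stay as the last step left them, time stands still between calls to the robot, and variables do not carry over. Pictures are saved under pics/ and viewed, at most 10 in all, crops included, and the job is handed in when it is done.

```bash
mkdir -p pics
```

Create h.py:
```python
import numpy as np, cv2, pickle
from plant import r
def snap(n,tag):
    c=r.capture(n); pickle.dump(c,open(f'pics/{tag}.pkl','wb')); cv2.imwrite(f'pics/{tag}.png',c['frame'][:,:,::-1]); return c
def world(c):
    z=c['z_map']; v,u=np.mgrid[:480,:640]
    p=np.stack([(u-c['cx'])/c['fx']*z,(v-c['cy'])/c['fy']*z,z],-1)
    T=np.array(c['cam_to_world']); return p@T[:3,:3].T+T[:3,3]
```

Run:
```python
from h import *
for n in('side','top'):
    c=snap(n,n+'0'); print(n,c['fx'],np.round(c['cam_to_world'],3).tolist())
print(r.get_state(), r.grip_depth)
```

```text
side 438.3603648485767 [[-0.797, -0.396, 0.456, -0.03], [-0.604, 0.525, -0.599, 0.716], [-0.003, -0.753, -0.658, 0.869], [0.0, 0.0, 0.0, 1.0]]
top 581.1757348994107 [[0.023, -0.998, 0.067, 0.404], [-1.0, -0.022, 0.007, 0.04], [-0.005, -0.067, -0.998, 1.664], [0.0, 0.0, 0.0, 1.0]]
{'time_s': 0.1, 'joints': array([-5.97526807e+01,  2.05865460e+01,  6.38950026e-01, -1.82244341e-02,
       -7.01355414e+01, -1.65083139e+01]), 'qd': array([-0.04031436, -0.15769647,  0.03008804,  0.01651133, -0.06198315,
        0.00207391]), 'joint_torque': array([-2.74757695e-03, -5.84161520e+01,  2.93754190e+01,  7.01547280e+00,
        1.02704132e-02, -4.58959062e-05]), 'tcp_pos': array([ 0.16020056, -0.6552623 ,  0.22572315]), 'eef_rot': array([ 1.79915421e+02, -7.19921629e-03, -1.66267194e+02]), 'contact_force': array([-0.22860093, -0.68275388,  0.39704876]), 'moment': array([0.03124964, 0.01509516, 0.01606126]), 'gripper_force': 0.0, 'gripper_width': 0.08768020093326326} 0.0188
```

View pics/side0.png

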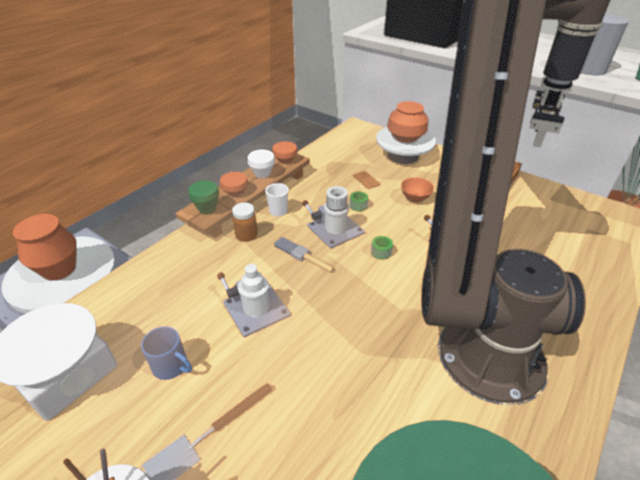

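View pics/top0.png

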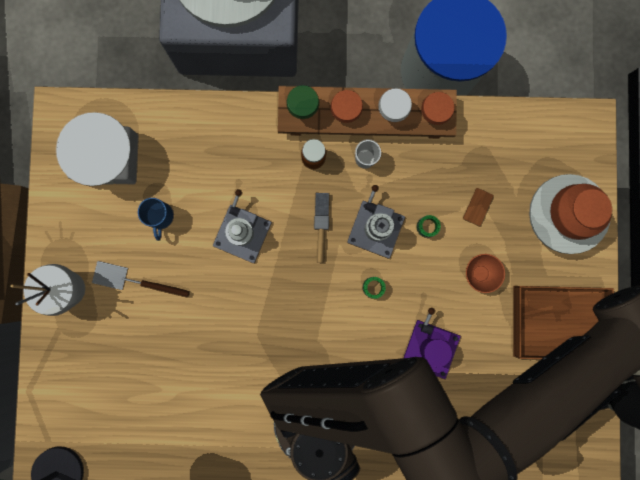

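Top view shows three extruder shapes: grey with an open knurled collar at (380,226), grey capped with a stem at (240,231), and purple at (436,350). There are green rings at (429,226) and (374,288). The one at (380,226), which is (336,205) in the side view, fits because it is grey with an open-bored metal collar. I'll confirm that in a crop and measure it from both views.

Run:
```python
from h import *
L=lambda t:pickle.load(open(f'pics/{t}.pkl','rb'))
S,T=L('side0'),L('top0')
a=cv2.resize(S['frame'][165:255,285:405],(400,300),interpolation=3)
b=cv2.resize(T['frame'][180:270,320:440],(400,300),interpolation=3)
cv2.imwrite('pics/crop.png',np.hstack([a,b])[:,:,::-1])
for n,c,(u0,u1,v0,v1) in(('side',S,(310,365,180,250)),('top',T,(345,410,195,262))):
    P=world(c)[v0:v1,u0:u1].reshape(-1,3); P=P[np.isfinite(P).all(1)]
    h=np.histogram(P[:,2],np.arange(-.005,.17,.005)); print(n,dict(zip(np.round(h[1],3),h[0])))
    for lo,hi in((.132,.155),(.085,.097),(.006,.018)):
        q=P[(P[:,2]>lo)&(P[:,2]<hi)]
        if len(q)>5:
            (x,y),rad=cv2.minEnclosingCircle(q[:,:2].astype(np.float32)); print(lo,len(q),q.mean(0).round(4),np.round([x,y,rad],4),np.median(q[:,2]).round(4), cv2.minAreaRect(q[:,:2].astype(np.float32)))
```

```text
side {np.float64(-0.005): np.int64(967), np.float64(0.0): np.int64(670), np.float64(0.005): np.int64(238), np.float64(0.01): np.int64(526), np.float64(0.015): np.int64(99), np.float64(0.02): np.int64(77), np.float64(0.025): np.int64(60), np.float64(0.03): np.int64(77), np.float64(0.035): np.int64(116), np.float64(0.04): np.int64(64), np.float64(0.045): np.int64(59), np.float64(0.05): np.int64(65), np.float64(0.055): np.int64(53), np.float64(0.06): np.int64(49), np.float64(0.065): np.int64(26), np.float64(0.07): np.int64(33), np.float64(0.075): np.int64(24), np.float64(0.08): np.int64(22), np.float64(0.085): np.int64(46), np.float64(0.09): np.int64(73), np.float64(0.095): np.int64(15), np.float64(0.1): np.int64(40), np.float64(0.105): np.int64(33), np.float64(0.11): np.int64(26), np.float64(0.115): np.int64(29), np.float64(0.12): np.int64(29), np.float64(0.125): np.int64(60), np.float64(0.13): np.int64(69), np.float64(0.135): np.int64(68), np.float64(0.14): np.int64(106), np.float64(0.145): np.int64(0), np.float64(0.15): np.int64(0), np.float64(0.155): np.int64(0), np.float64(0.16): n
[... 1469 characters left out ...]
.int64(71), np.float64(0.14): np.int64(124), np.float64(0.145): np.int64(48), np.float64(0.15): np.int64(4), np.float64(0.155): np.int64(0), np.float64(0.16): np.int64(0)}
0.132 283 [ 0.5503 -0.1574  0.1411] [ 0.5505 -0.1577  0.0309] 0.1416 ((0.5504006147384644, -0.1573224812746048), (0.058580271899700165, 0.05990585684776306), 4.91687536239624)
0.085 100 [ 0.5419 -0.1445  0.0912] [ 0.5502 -0.1576  0.037 ] 0.0911 ((0.5450977087020874, -0.1514933705329895), (0.07284022122621536, 0.05517542362213135), 39.56996154785156)
0.006 1239 [ 0.542  -0.1552  0.0117] [ 0.5561 -0.1632  0.1261] 0.0118 ((0.5549076199531555, -0.1619243323802948), (0.1898355633020401, 0.18326133489608765), 1.0400649309158325)
```

View pics/crop.png

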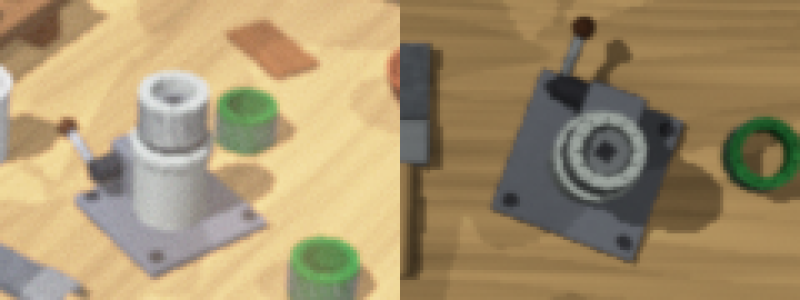

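The crop confirms it: a grey extruder with a raised grey knurled collar, dark washer gap below it, open bore and the neck inside. The two views put the collar axis near (0.551, -0.156) with its top at z≈0.141. Now I'll work out the approach in tool axes.

Add to h.py:
```python
from scipy.spatial.transform import Rotation as R
def totool(p):
    s=r.get_state(); return R.from_euler('xyz',s['eef_rot'],degrees=True).inv().apply(np.array(p)-s['tcp_pos'])
def tooldir(d):
    return R.from_euler('xyz',r.get_state()['eef_rot'],degrees=True).inv().apply(d)
```

Run:
```python
from h import *
print(totool([.551,-.156,.2257]).round(4))
```

```text
[-0.4981  0.3922  0.0005]
```

The rows are not in the units I measure in: shifts go in units of 5 mm. I convert before sending: -0.36 m is -72, -0.33 m is -66.

Emit:
{"op": "tcp_steps", "data": {"ticks": [{"trans":[-6,4.7,0]},{"trans":[-12,9.4,0]},{"trans":[-18,14.1,0]},{"trans":[-24,18.8,0]},{"trans":[-30,23.6,0]},{"trans":[-36,28.3,0]},{"trans":[-42,33,0]},{"trans":[-48,37.8,0]},{"trans":[-54,42.5,0]},{"trans":[-60,47.2,0]},{"trans":[-66,52,0]},{"trans":[-72,56.7,0]}], "finger_gap": 0.088}}

```text
time_s: 1.1
tcp_pos: [0.4433, -0.293, 0.2265]
eef_rot: [180.0, -0.0, -166.3]
contact_force: [0.7, -1.0, 0.1]
gripper_width: 0.0875
gripper_force: 0.0
```

Run:
```python
from h import *
print(totool([.551,-.156,.2257]).round(4), r.get_state()['joints'])
```

```text
[-0.1372  0.1074  0.0008] [-1.23059862e+01  6.99632703e+00 -1.73788223e+01 -8.58572040e-03
 -6.56297616e+01 -6.39502627e+01]
```

In the tool's units: -0.138 m is -27.6, -0.12 m is -24.

Emit:
{"op": "tcp_steps", "data": {"ticks": [{"trans":[-6,4.7,0],"r":[0,0,-7]},{"trans":[-12,9.4,0],"r":[0,0,-14]},{"trans":[-18,14.1,0],"r":[0,0,-21]},{"trans":[-24,18.8,0],"r":[0,0,-28]},{"trans":[-27.6,21.6,0],"r":[0,0,-35]},{"trans":[-27.6,21.6,0],"r":[0,0,-40]},{"trans":[-27.6,21.6,0],"r":[0,0,-40]},{"trans":[-27.6,21.6,0],"r":[0,0,-40]}]}}

```text
time_s: 1.77
tcp_pos: [0.5508, -0.1568, 0.2261]
eef_rot: [179.9, -0.0, -126.4]
contact_force: [-0.3, -0.5, -0.3]
gripper_width: 0.0877
gripper_force: 0.0
```

Run:
```python
from h import *
s=r.get_state();print(totool([.551,-.156,.11]).round(4), s['joints'],s['contact_force'],s['moment'])
c=snap('side','side1')
cv2.imwrite('pics/c1.png',cv2.resize(c['frame'][120:270,250:450],(800,600),interpolation=3)[:,:,::-1])
```

```text
[-0.0009  0.0002  0.1161] [ 3.66691254e+00  1.10184067e+01 -1.25189577e+01 -1.14335267e-02
 -6.65226273e+01 -4.00594269e+01] [-0.25154001 -0.45136441 -0.25866802] [-0.00995002  0.05643248  0.06434235]
```

View pics/c1.png

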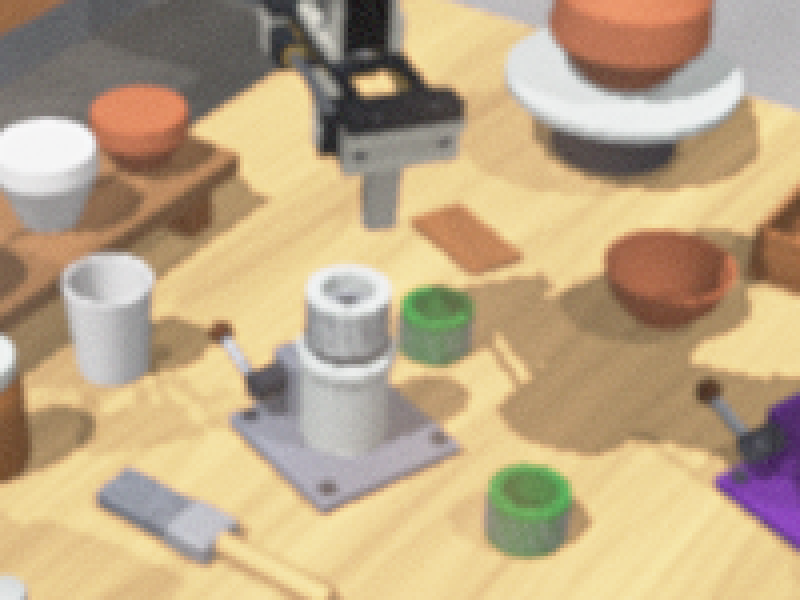

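Fingers are above the collar: near fingertip at crop (380,225), collar top at (348,290). The offset agrees with the finger line's skew to the view. Descending.

In the tool's units: 0.1155 m is 23.1, 0.108 m is 21.6.

Emit:
{"op": "tcp_steps", "data": {"ticks": [{"trans":[-0.2,0,6]},{"trans":[-0.2,0,12]},{"trans":[-0.2,0,16]},{"trans":[-0.2,0,19]},{"trans":[-0.2,0,21.6]},{"trans":[-0.2,0,23.1]},{"trans":[-0.2,0,23.1]},{"trans":[-0.2,0,23.1]}]}}

```text
time_s: 2.48
tcp_pos: [0.5515, -0.1569, 0.1113]
eef_rot: [180.0, -0.0, -126.4]
contact_force: [-0.5, 0.0, 1.6]
gripper_width: 0.0876
gripper_force: 0.0
```

Emit:
{"op": "tcp_steps", "data": {"ticks": [{},{},{},{},{},{},{},{}], "finger_gap": 0.05, "grip_n": 6}}

```text
time_s: 3.15
tcp_pos: [0.5518, -0.1562, 0.1113]
eef_rot: [-180.0, 0.0, -126.3]
contact_force: [-0.2, 1.1, 1.0]
gripper_width: 0.0608
gripper_force: 6.0
```

Run:
```python
from h import *
s=r.get_state();print(s['moment'],tooldir(s['contact_force']).round(2))
```

```text
[ 0.35714333  0.2936505  -0.02234432] [-0.75  0.81 -1.02]
```

Gripped at 60.8 mm with little side force. Firming the grip and pressing lightly to learn the stiffness.

Emit:
{"op": "tcp_steps", "data": {"ticks": [{},{},{"trans":[0,0,0.2]},{"trans":[0,0,0.4]},{"trans":[0,0,0.4]},{"trans":[0,0,0.4]}], "finger_gap": 0.05, "grip_n": 25}}

```text
time_s: 3.65
tcp_pos: [0.5518, -0.1562, 0.1096]
eef_rot: [-180.0, 0.0, -126.2]
contact_force: [-2.1, 3.0, 7.4]
gripper_width: 0.0604
gripper_force: 25.0
```

Run:
```python
from h import *
s=r.get_state();print(s['tcp_pos'].round(4),s['moment'],tooldir(s['contact_force']).round(2))
```

```text
[ 0.5518 -0.1562  0.1096] [0.94706957 0.93605215 0.03880368] [-1.16  3.41 -7.42]
```

Emit:
{"op": "tcp_steps", "data": {"ticks": [{"trans":[0,0.1,0],"r":[0,0,5]},{"trans":[0,0.1,0],"r":[0,0,10]},{"trans":[0,0.1,0],"r":[0,0,15]},{"trans":[0,0.1,0],"r":[0,0,20]},{"trans":[0,0.1,0],"r":[0,0,24]},{"trans":[0,0.1,0],"r":[0,0,24]}]}}

```text
time_s: 4.15
tcp_pos: [0.5516, -0.1565, 0.1097]
eef_rot: [-179.9, 0.0, -150.5]
contact_force: [-1.4, 0.7, 5.5]
gripper_width: 0.0601
gripper_force: 25.0
```

Run:
```python
from h import *
s=r.get_state();print(s['tcp_pos'].round(4),s['moment'],tooldir(s['contact_force']).round(2))
```

```text
[ 0.5516 -0.1565  0.1097] [ 0.12163383  0.42717118 -0.03776228] [ 0.86  1.31 -5.53]
```

In the tool's units: 0.0005 m is 0.1.

Emit:
{"op": "tcp_steps", "data": {"ticks": [{"trans":[0,0,0.1]},{"trans":[0,0,0.1],"r":[0,0,4]},{"trans":[0,0,0.1],"r":[0,0,7]},{"trans":[0,0,0.1],"r":[0,0,7]}], "grip_n": 30}}

```text
time_s: 4.48
tcp_pos: [0.5515, -0.1567, 0.1095]
eef_rot: [-179.9, 0.0, -157.4]
contact_force: [-2.1, -0.7, 8.1]
gripper_width: 0.0596
gripper_force: 30.0
```

Run:
```python
from h import *
s=r.get_state();print(s['tcp_pos'].round(4),s['moment'],tooldir(s['contact_force']).round(2))
```

```text
[ 0.5515 -0.1567  0.1095] [-0.14183956  0.80125588 -0.09306506] [ 2.17  0.16 -8.08]
```

Emit:
{"op": "tcp_steps", "data": {"ticks": [{"r":[0,0,3]},{"r":[0,0,6]},{"r":[0,0,6]}]}}

```text
time_s: 4.73
tcp_pos: [0.5518, -0.1563, 0.1091]
eef_rot: [-180.0, 0.1, -163.4]
contact_force: [-0.0, 0.2, 4.3]
gripper_width: 0.0601
gripper_force: 30.0
```

Run:
```python
from h import *
s=r.get_state();print(s['tcp_pos'].round(4),s['moment'],tooldir(s['contact_force']).round(2))
```

```text
[ 0.5518 -0.1563  0.1091] [ 0.12577395 -0.02148443 -0.03910682] [-0.04  0.15 -4.35]
```

Force fell and z dropped, so the keyway may be over the pin. Turning a little further towards its middle and probing.

In the tool's units: 0.002 m is 0.4, 0.001 m is 0.2.

Emit:
{"op": "tcp_steps", "data": {"ticks": [{"r":[0,0,3]},{"trans":[0,0,0.2],"r":[0,0,5]},{"trans":[0,0,0.4],"r":[0,0,5]},{"trans":[0,0,0.4],"r":[0,0,5]}]}}

```text
time_s: 5.07
tcp_pos: [0.5518, -0.1561, 0.1067]
eef_rot: [-180.0, 0.0, -168.1]
contact_force: [-0.7, -0.8, 4.8]
gripper_width: 0.0607
gripper_force: 30.0
```

Run:
```python
from h import *
s=r.get_state();print(s['tcp_pos'].round(4),s['moment'],tooldir(s['contact_force']).round(2))
```

```text
[ 0.5518 -0.1561  0.1067] [-0.24860747 -0.25284606 -0.09682228] [ 0.85 -0.69 -4.78]
```

Emit:
{"op": "tcp_steps", "data": {"ticks": [{"trans":[0,0,0.3]},{"trans":[0,0,0.6]},{"trans":[0,0,0.9]},{"trans":[0,0,1.1]},{"trans":[0,0,1.3]},{"trans":[0,0,1.3]},{"trans":[0,0,1.3]}], "grip_n": 45}}

```text
time_s: 5.65
tcp_pos: [0.5518, -0.1562, 0.1015]
eef_rot: [-180.0, 0.1, -168.1]
contact_force: [-2.3, 1.5, 14.2]
gripper_width: 0.0599
gripper_force: 45.0
```

Run:
```python
from h import *
s=r.get_state();print(s['tcp_pos'].round(4),s['moment'],tooldir(s['contact_force']).round(2))
```

```text
[ 0.5518 -0.1562  0.1015] [ 0.5027327   1.10588155 -0.0625122 ] [  1.91   1.94 -14.24]
```

In the tool's units: 0.0007 m is 0.14, 0.0005 m is 0.1.

Emit:
{"op": "tcp_steps", "data": {"ticks": [{"trans":[0,0,0.1]},{"trans":[0,0,0.14]},{"trans":[0,0,0.14]},{"trans":[0,0,0.14]}], "grip_n": 50}}

```text
time_s: 5.98
tcp_pos: [0.5518, -0.1561, 0.1014]
eef_rot: [-179.9, 0.1, -168.1]
contact_force: [-5.7, 2.6, 19.4]
gripper_width: 0.0598
gripper_force: 50.0
```

Run:
```python
from h import *
s=r.get_state();print(s['tcp_pos'].round(4),s['moment'],tooldir(s['contact_force']).round(2))
c=snap('side','side2')
cv2.imwrite('pics/c2.png',cv2.resize(c['frame'][165:255,280:400],(800,600),interpolation=3)[:,:,::-1])
P=world(c)[175:215,315:355].reshape(-1,3)
d=P[(np.hypot(P[:,0]-.553,P[:,1]+.155)<.0295)&(P[:,2]>.12)&(P[:,2]<.16)]
print(len(d),np.histogram(d[:,2],np.arange(.12,.16,.002)))
```

```text
[ 0.5518 -0.1561  0.1014] [ 0.95636116  1.86374633 -0.12367891] [  4.99   3.65 -19.38]
39 (array([ 4,  0,  2,  3,  8, 18,  4,  0,  0,  0,  0,  0,  0,  0,  0,  0,  0,
        0,  0,  0]), array([0.12 , 0.122, 0.124, 0.126, 0.128, 0.13 , 0.132, 0.134, 0.136,
       0.138, 0.14 , 0.142, 0.144, 0.146, 0.148, 0.15 , 0.152, 0.154,
       0.156, 0.158, 0.16 ]))
```

View pics/c2.png

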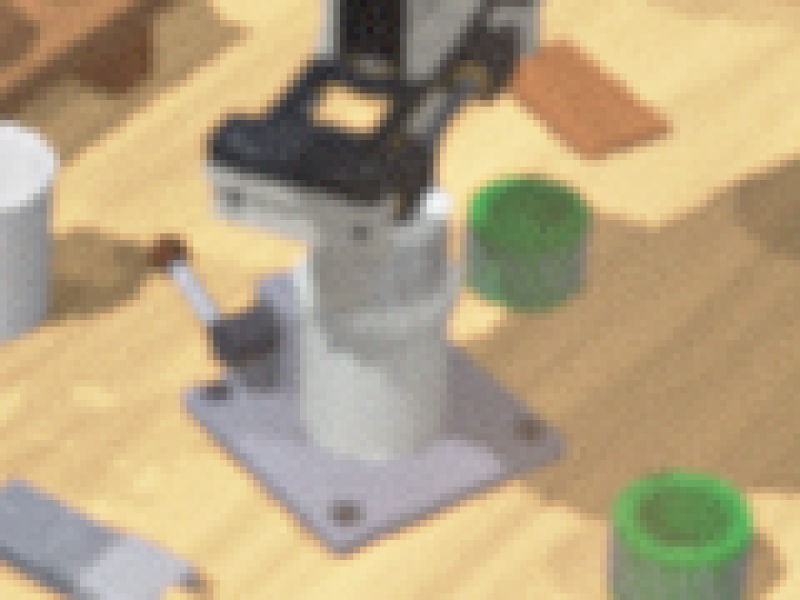

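The crop shows the collar (430,250) sitting on the barrel rim (400,310) with the washer gap gone. Its top has dropped from about 0.140 to about 0.131 m. Another 0.7 mm of commanded push moved it only 0.1 mm while the force rose by 5 N, so it is on a hard stop. Handing in while still holding it.

```bash
python3 -c "
from plant import r
print(r.close_job())"
```

```text
the job is handed in; nothing more can be done
None
```

The collar was turned about 42° clockwise onto its pin, pushed fully home on the barrel's shoulder, and handed in at about 6 s with the fingers still holding it down; no verdict came back.

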